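Set out the tea things on the serving board

TASK

Set out the tea things on the brown wooden serving board: stand the green tea tin in the middle of the square slate coaster and the blue mug upright in the middle of the round cork coaster, with the white sugar canister on the bare wood exactly midway between the two coasters, and the small amber honey pot upright on top of the green tin, in the middle of its lid. Leave the red tin, the yellow mug and the pepper mill standing where they are.

Things in the scene. Friction and masses are not known exactly. Their poses are not given: they have to be found in the camera images.
- tea_tin: Square green tin with a flat green lid and a thin brass-coloured band below it, 60 x 60 mm, 85 mm tall, 0.17 to 0.35 kg, loose, standing; the lid stays on. Origin: centre of the underside; z up, x and y along its sides.
- mug: Blue open mug, outer diameter 66 mm at the rim, 80 mm tall, wall 4 mm, 0.17 to 0.35 kg, loose, standing. Origin: centre of the underside; z up; the handle sticks out about 36 mm along its own +y, so its own x line is free for a grasp across the outside.
- canister: White round sugar canister, body 66 mm in diameter, with a wooden lid (68 mm in diameter, between 76 and 86 mm above the underside) and on it a wooden knob, a 22 mm round post from 86 to 118 mm above the underside. 0.25 to 0.5 kg, loose, standing; the lid and knob stay on and it can be lifted by the knob. Origin: centre of the underside; z up.
- honey: Small round amber honey pot with a black lid, 42 mm in diameter, 60 mm tall, 0.08 to 0.17 kg, loose, standing; the lid stays on. Origin: centre of the underside; z up.
- board: Brown wooden serving board, 110 x 360 mm, 10 mm thick, fixed to the counter. Origin: centre of its underside, which is exactly midway between the two coasters; z up, y along its length, x across it; its top is 10 mm above the origin.
- slate: Square dark slate coaster, 84 x 84 mm, 5 mm thick, fixed on the board, its centre 120 mm from the board's middle, on either end. Origin: centre of its underside; z up; its top is 5 mm above the origin.
- cork: Round light cork coaster, 86 mm in diameter, 5 mm thick, fixed on the board, at the other end from the slate, its centre 120 mm from the board's middle. Origin: centre of its underside; z up; its top is 5 mm above the origin.
- red_tin: Square red tin with a red lid and a thin brass-coloured band, 60 x 60 mm, 85 mm tall, loose: a bystander. Origin: centre of the underside; z up.
- yellow_mug: Yellow mug, outer diameter 66 mm, 80 mm tall, handle about 36 mm out along its own +y, loose: a bystander. Origin: centre of the underside; z up.
- mill: Turned wooden pepper mill, round, 48 mm in diameter at the foot, 105 mm tall, loose: a bystander. Origin: centre of the underside; z up.
Not all that is in view belongs to the job. What is shaped like the honey but pink or purple is not meant.

How it is judged:
By the outcome, as a careful person would: the job done as asked, in the order asked, and still so for the second after the job is handed in, with the robot touching nothing.
It also fails if it takes over 118 s, if anything falls off the work surface, if the arm or the gripper's body presses on something with over 40 N, if the wrist force passes 120 N, or if a joint passes its speed limit or range.

ROBOT

A 6-joint arm with a two-finger parallel gripper is mounted at the origin on the work surface. World frame = base frame: x ahead of the robot, y to its left, z up, the work surface at z = 0. Lengths are in m, angles in rad, forces in N, time in s.
With the tool pointing down it reaches from about 0.35 to 0.775 m from the base axis. Payload 5.5 kg.
Tool frame: the origin (TCP) lies where the fingers leave the gripper's body, on its centre line; the fingertips stand env.tip_reach ahead of it and the grasp point (between the pads) lies 54 mm ahead of it (env.tip_reach is the distance from the TCP to the fingertips, in m); z points along the fingers, y is the line along which they close (so a half turn about z gives the same grasp; the last joint's range is limited). The gripper opens to 85 mm and grips with 20 to 120 N. Pads are 22 mm wide; open, the fingers measure 114 mm over their backs; the gripper's body (76 mm by 85 mm) begins 54 mm behind the grasp point. The pads swing forward as they close: fully open they stand 13 mm farther back than shut.
Start: joints at [1.195, 0.313, 0.046, 1.304, 0, 1.431], TCP at [0.134, 0.559, 0.304] pointing down, gripper open.
Joint ranges: [-2.76, 2.76], [-0.86, 1.69], [-1.03, 1.26], [-2.2, 2.34], [-1.47, 1.5], [-3.14, 3.14]. Speed limits (rad/s): [2.57, 2.57, 3.14, 3.14, 3.14, 3.14].

INTERFACE

Orientations are given as a unit quaternion [w, x, y, z].
In Python, from workcell import status, optics, hand_in, env gives the robot as it stands.
- The arm moves only by the shell command python3 -m handwheel 'ROWS' [FORCE]. ROWS is a JSON object whose one key "deltas" holds a list of rows, each a list of 5 numbers: the opening, from -1 (shut) to 1 (fully open), then the shift along the tool's x, y, z in units of 40 mm (1.0 is 40 mm), then the turn about the tool's z in units of 10 degrees (1.0 is 10 degrees). In form: {"deltas": [[jaw, x, y, z, roll], ...]}. A call has 1 to 20 rows; each row shifts and turns the commanded pose from where the row before left it, along the tool's axes as they then stand; what a row does not reach is not made up. A row lasts 1/8 s, in which the tool goes at most 62.5 mm and 10.7 degrees, less where a joint would pass 70% of its speed; a pose out of reach is approached as far as the arm can. A call is refused whole if a number of a shift passes 1 or a number of a turn 1, either way. A call with a gripper value outside its range is refused whole. The fingers move at their own pace and stop on an object; FORCE is the grip in N (left out, the last holds). Time passes only in rows, so rows that do not move let the fingers close. It gives the time, the measured TCP pose, the force, the opening and the grip force at its end, in the units of the state.
- status.get_state(): the state, without advancing time (a new reading comes with each control period).
- optics.read_camera(name): name is "scene" or "top" or "wrist"; returns a dict with "frame" (480x640x3 uint8, red, green, blue), "depth" (480x640 float32, m along the optical axis (not along the pixel's ray), 0 where there is no reading), "vfov" (degrees; the focal length in pixels is half the picture's height over the tangent of half this angle, whatever the lens; pixels are square), "cx", "cy" (the principal point, pixels), "origin" and "attitude" of the camera in the world. Camera axes: x right, y down, z forward; pixel columns grow to the right and rows downward; lengths in m; the calibration is good to about 2 mm. A picture is of the moment at which its call begins.
- hand_in(): hands the job in; it is judged then, once.
The state is a dict: "clock": time; "joint_pos": joint angles; "qvel": joint speeds; "tau": joint torques, N m; "tcp_pos": TCP position; "orientation": TCP orientation; "wrist_force": force on the tool from outside, world axes, zero at the start; "ft_torque": the same for the moment, N m; "finger_gap": finger opening in m; "grip_force": force on a finger pad.
Only numpy, scipy, OpenCV 4.12 (cv2) and the standard library are available. Lean on these libraries where they do the work, as an engineer would, in place of code of your own. Each camera call takes 0.05 s, during which the arm holds its last target. There are 200 camera calls.

## Working session

There is one attempt and no reset: what is moved stays moved. The work goes in short steps, Python scripts to look and compute and a shell command to move; the robot and the scene stay as the last step left them, time stands still between calls to the robot, and variables do not carry over. Pictures are saved under pics/ and viewed, at most 14 in all, crops included, and the job is handed in when it is done.

```bash
ls; mkdir -p pics; cat > h.py <<'E'
import numpy as np, cv2
from scipy.spatial.transform import Rotation as R
from workcell import status, optics, hand_in, env
def rot(a):
    a=np.array(a,float)
    return a if a.shape==(3,3) else R.from_quat(a[[1,2,3,0]]).as_matrix()
def cam(n):
    c=optics.read_camera(n); d=c["depth"].astype(float)
    f=240/np.tan(np.radians(c["vfov"])/2)
    u,v=np.meshgrid(np.arange(640),np.arange(480))
    P=np.stack([(u-c["cx"])/f*d,(v-c["cy"])/f*d,d],-1)@rot(c["attitude"]).T+np.array(c["origin"])
    P[d==0]=np.nan
    return c,P
def save(n,im): cv2.imwrite("pics/"+n,im[...,::-1])
E
python3 - <<'E'
from h import *
for n in("scene","top"):
    c,P=cam(n); save(n+"1.png",c["frame"]); np.savez(n+"1.npz",P=P,f=c["frame"]); print(n,c["vfov"],c["cx"],c["cy"],c["origin"],c["attitude"])
print(status.get_state(),env.tip_reach)
E
```

```text
pics
scene 55.54016511070218 318.37310659757316 241.61314919775776 [ 1.06365136 -0.2642058   0.96362606] [-0.24537237  0.84125801  0.46206844 -0.13627223]
top 48.40548265461147 323.0474711030192 249.98426391136755 [0.46419119 0.06343302 1.41691458] [ 0.00844118 -0.70134685  0.71226121 -0.02693154]
{'clock': 0.1, 'joint_pos': array([1.19540198e+00, 3.13927078e-01, 4.51221978e-02, 1.30357534e+00,
       1.19400879e-05, 1.43120094e+00]), 'qvel': array([ 0.00091539, -0.00308294,  0.00151235, -0.00070612, -0.00068743,
       -0.00127077]), 'tau': array([ 3.11331671e-03, -4.81726062e+01,  2.99243689e+01,  1.27766214e-02,
       -1.33087092e-04,  9.13406268e-06]), 'tcp_pos': array([0.13421875, 0.55879119, 0.30310903]), 'orientation': array([-2.07448771e-04,  1.17626496e-01,  9.93057592e-01, -7.64314184e-04]), 'wrist_force': array([-0.28959522,  0.13230328,  0.71374249]), 'ft_torque': array([0.01365305, 0.0139935 , 0.01185019]), 'grip_force': 0.0, 'finger_gap': 0.08540386615878909} 0.0726
```

View pics/scene1.png

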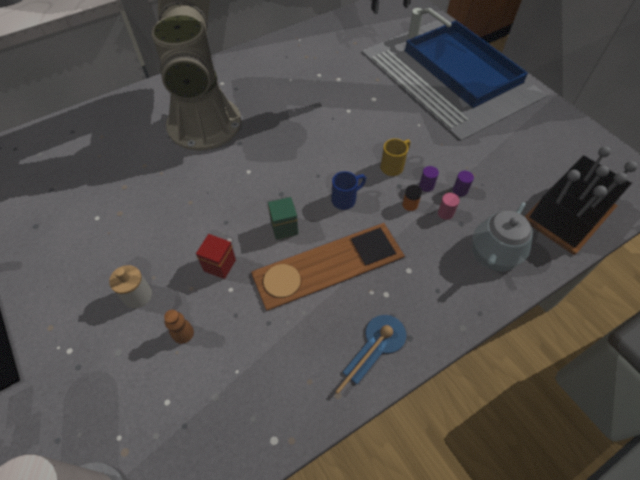

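View pics/top1.png

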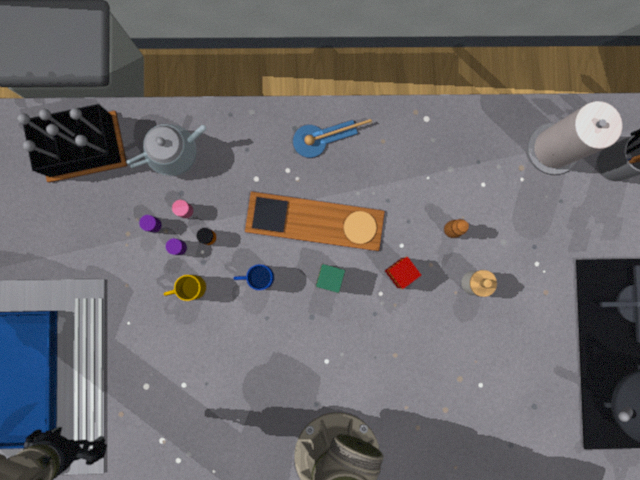

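Scene: green tin (283,217), blue mug (345,190), white canister with knob (130,285), honey candidates: amber with black lid (412,198), purple (429,178) and (464,183), pink (448,206). The amber one at scene (412,198) / top (206,237) fits. In the top view: slate (270,214), cork (360,227), red tin (403,272), yellow mug (189,288), mill (457,228). I'll confirm with a crop and measure.

```bash
python3 - <<'E'
from h import *
s=np.load("scene1.npz");t=np.load("top1.npz")
A=cv2.resize(s["f"][145:235,320:480],None,fx=5,fy=5,interpolation=cv2.INTER_CUBIC)[:300]
B=cv2.resize(t["f"][185:315,130:350],(800,300*800//635),interpolation=cv2.INTER_CUBIC)[:300]
save("crop1.png",np.vstack([A,B]))
P=t["P"]
def blob(name,box,z0,z1):
    x0,y0,x1,y1=box; Q=P[y0:y1,x0:x1]; z=Q[...,2]; m=(z>z0)&(z<z1)
    Q=Q[m]; 
    (cx,cy),(w,h),a=cv2.minAreaRect(Q[:,:2].astype(np.float32))
    (ex,ey),r=cv2.minEnclosingCircle(Q[:,:2].astype(np.float32))
    print(name,len(Q),"rect",np.round([cx,cy,w,h,a],4),"mean",Q.mean(0).round(4),"circ",np.round([ex,ey,r],4))
blob("tin",(308,258,352,298),.075,.1)
blob("red",(380,250,425,295),.075,.1)
blob("mug",(225,258,282,298),.070,.095)
blob("ymug",(155,268,212,308),.070,.095)
blob("honey",(192,224,220,250),.05,.075)
blob("pot2",(160,232,190,260),.05,.075)
blob("pot3",(140,210,163,236),.05,.075)
blob("pot4",(168,196,196,222),.05,.075)
blob("can_lid",(460,260,505,305),.078,.094)
blob("knob",(460,260,505,305),.105,.13)
blob("mill",(440,212,475,245),.09,.12)
blob("board",(235,185,395,255),.007,.025)
hsv=cv2.cvtColor(t["f"],cv2.COLOR_RGB2HSV)
for n,b in(("slate",(248,192,292,236)),("cork",(338,206,382,250))):
    x0,y0,x1,y1=b;H=hsv[y0:y1,x0:x1];
    m=(H[...,2]<60)&(H[...,1]<110) if n=="slate" else H[...,2]>150
    m=cv2.morphologyEx(m.astype(np.uint8),cv2.MORPH_OPEN,np.ones((3,3)))>0
    Q=P[y0:y1,x0:x1][m];(c,w,a)=cv2.minAreaRect(Q[:,:2].astype(np.float32));print(n,len(Q),np.round(c,4),np.round(w,4),round(a,1),Q.mean(0).round(4))
E
```

```text
tin 576 rect [4.61600e-01 1.01000e-02 6.02000e-02 5.97000e-02 7.35854e+01] mean [0.4616 0.0103 0.0847] circ [0.4618 0.0104 0.0408]
red 579 rect [ 0.473  -0.1766  0.0607  0.0603 35.2751] mean [ 0.4731 -0.1761  0.0846] circ [ 0.4728 -0.1766  0.0409]
mug 143 rect [ 0.4673  0.1893  0.0662  0.0655 44.693 ] mean [0.4669 0.1907 0.0791] circ [0.4679 0.1952 0.0395]
ymug 172 rect [ 0.4446  0.368   0.0684  0.0654 58.6128] mean [0.444  0.3682 0.0782] circ [0.4438 0.3744 0.041 ]
honey 220 rect [5.74800e-01 3.26800e-01 4.01000e-02 4.08000e-02 8.79611e+01] mean [0.575  0.3266 0.0595] circ [0.5758 0.327  0.0215]
pot2 227 rect [5.48800e-01 4.04600e-01 4.25000e-02 3.85000e-02 8.75381e+01] mean [0.5486 0.404  0.0593] circ [0.5484 0.4048 0.0215]
pot3 226 rect [0.6095 0.4701 0.0408 0.0405 3.8077] mean [0.6094 0.4697 0.0596] circ [0.6093 0.4704 0.0215]
pot4 223 rect [6.4670e-01 3.8790e-01 4.1400e-02 3.9800e-02 6.2184e+01] mean [0.6461 0.3872 0.0591] circ [0.6469 0.3878 0.0216]
can_lid 492 rect [ 4.44200e-01 -3.72700e-01  6.66000e-02  6.53000e-02  8.95704e+01] mean [ 0.4431 -0.3712  0.0859] circ [ 0.443  -0.3727  0.0345]
knob 69 rect [ 4.43300e-01 -3.73400e-01  2.08000e-02  2.07000e-02  2.90704e+01] mean [ 0.4431 -0.372   0.1167] circ [ 0.4426 -0.374   0.0119]
mill 105 rect [ 5.86900e-01 -3.20900e-01  2.64000e-02  2.55000e-02  8.88982e+01] mean [ 0.5868 -0.3209  0.1013] circ [ 0.587  -0.3216  0.0144]
board 4900 rect [6.16600e-01 5.14000e-02 4.05900e-01 1.83000e-01 8.97537e+01] mean [0.6131 0.0467 0.0122] circ [0.626  0.0535 0.2095]
slate 826 [0.6304 0.1648] [0.0796 0.0807] 80.6 [nan nan nan]
cork 1599 [ 0.593  -0.0732] [0.1084 0.1054] 80.8 [nan nan nan]
```

View pics/crop1.png

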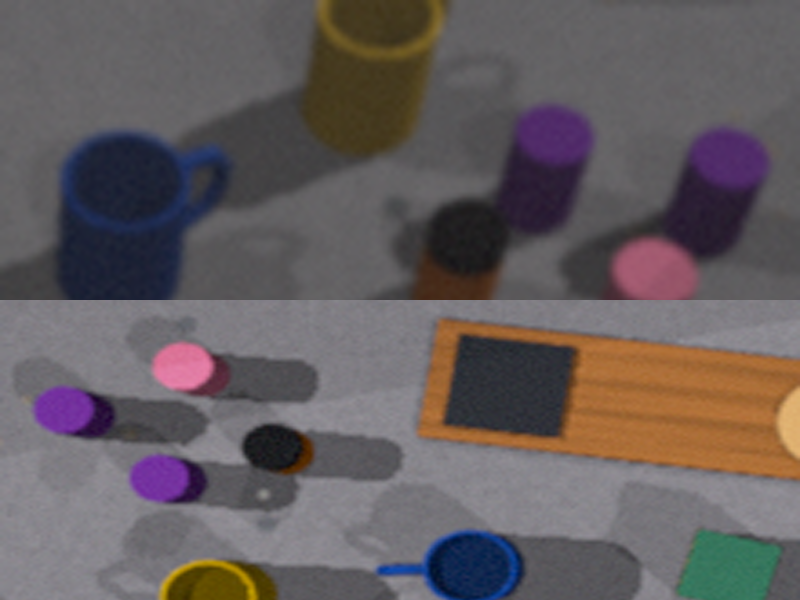

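The black-lidded amber pot (crop lower half at (273,447), top view (206,237)) is the honey; the purple and pink ones are decoys. The blue mug's handle points to about +y. Next I'll refine the board, the handle direction and the coasters.

```bash
cat > go.py <<'E'
import sys
from h import *
def plan(x,y,z,ang=None):
    s=status.get_state(); r=rot(s["orientation"]); p=np.array(s["tcp_pos"])
    a=np.degrees(np.arctan2(r[1,1],r[0,1]))
    print("tcp",p.round(4),"yang",round(a,2),"gap",round(float(s["finger_gap"]),4),"t",round(s["clock"],2),"tilt",r[:,2].round(4))
    if ang is not None:
        d=(ang-a+90)%180-90; r=r@R.from_euler("z",-d,degrees=True).as_matrix()
        print("roll units",round(-d/10,2))
    print("shift units after roll",(r.T@(np.array([x,y,z])-p)/.04).round(3), "q6",round(float(s["joint_pos"][5]),2))
if __name__=="__main__": plan(*map(float,sys.argv[1:]))
E
python3 - <<'E'
from h import *
for nm in("top","scene"):
    t=np.load(nm+"1.npz");P=t["P"];hsv=cv2.cvtColor(t["f"],cv2.COLOR_RGB2HSV)
    x0,y0,x1,y1=(235,185,395,260) if nm=="top" else (245,220,410,310)
    Q=P[y0:y1,x0:x1];H=hsv[y0:y1,x0:x1]
    m=((Q[...,2]>.006)&(Q[...,2]<.022)&((H[...,1]>90)|(Q[...,2]>.0125))).astype(np.uint8)
    n,l,st,_=cv2.connectedComponentsWithStats(cv2.morphologyEx(m,cv2.MORPH_OPEN,np.ones((3,3))))
    k=1+st[1:,4].argmax(); q=Q[l==k]
    c,w,a=cv2.minAreaRect(q[:,:2].astype(np.float32)); print(nm,"board",np.round(c,4),np.round(w,4),round(a,2))
    ms=(l==k)
    hi=(Q[...,2]>.0125)
    for cn,f in(("slate",(H[...,2]<60)&(H[...,1]<120)),("cork",(H[...,1]<150)&(H[...,2]>110))):
        f=cv2.morphologyEx(((f)&(Q[...,2]>.010)&(Q[...,2]<.022)).astype(np.uint8),cv2.MORPH_OPEN,np.ones((3,3)))
        n,l2,st,_=cv2.connectedComponentsWithStats(f);k2=1+st[1:,4].argmax();q=Q[l2==k2]
        c,w,a=cv2.minAreaRect(q[:,:2].astype(np.float32));print(cn,len(q),np.round(c,4),np.round(w,4),round(a,1),q.mean(0).round(4))
t=np.load("top1.npz");P=t["P"];hsv=cv2.cvtColor(t["f"],cv2.COLOR_RGB2HSV)
Q=P[262:295,228:280];H=hsv[262:295,228:280]
m=(H[...,1]>150)&(H[...,0]>100)&(H[...,0]<130)&(Q[...,2]>.02)
q=Q[m];d=np.hypot(*(q[:,:2]-[.4673,.1893]).T);h=q[d>.042];print("handle",len(h),h.mean(0).round(4),np.degrees(np.arctan2(h[:,1].mean()-.1893,h[:,0].mean()-.4673)))
rim=q[(q[:,2]>.074)&(d<.042)];
from scipy.optimize import least_squares
print(least_squares(lambda v:np.hypot(rim[:,0]-v[0],rim[:,1]-v[1])-v[2],[.467,.189,.031]).x)
E
python3 go.py .4616 .0102 .2 73.6
```

```text
top board [0.609  0.0193] [0.3036 0.1081] 81.31
slate 666 [0.632  0.1654] [0.08   0.0771] 81.2 [0.6348 0.1636 0.0149]
cork 689 [ 0.5931 -0.073 ] [0.0789 0.0848] 8.9 [ 0.5939 -0.0718  0.015 ]
scene board [0.6135 0.0472] [0.3582 0.1118] 80.94
slate 938 [0.6319 0.1646] [0.0822 0.0826] 81.0 [0.6331 0.164  0.0154]
cork 969 [ 0.5938 -0.07  ] [0.0848 0.0871] 60.9 [ 0.5939 -0.0706  0.0154]
handle 24 [0.4651 0.2434 0.064 ] 92.33690624176516
[0.46712668 0.18810931 0.03056753]
tcp [0.1342 0.5588 0.3031] yang 76.49 gap 0.0854 t 0.1 tilt [-6.0e-04 -1.5e-03 -1.0e+00]
roll units 0.29
shift units after roll [-11.724 -10.842   2.593] q6 1.43
```

```bash
python3 -m handwheel '{"deltas": [[1,0,0,0,0.29],[1,-0.4,-0.4,0,0],[1,-0.78,-0.72,0,0],[1,-0.78,-0.72,0,0],[1,-0.78,-0.72,0,0],[1,-0.78,-0.72,0,0],[1,-0.78,-0.72,0,0],[1,-0.78,-0.72,0,0],[1,-0.78,-0.72,0,0],[1,-0.78,-0.72,0,0],[1,-0.78,-0.72,0,0],[1,-0.78,-0.72,0,0],[1,-0.78,-0.72,0,0],[1,-0.78,-0.72,0,0],[1,-0.78,-0.72,0,0],[1,-0.78,-0.72,0,0],[1,-0.4,-0.36,0,0],[1,0,0,0,0],[1,0,0,0,0]]}' 30; python3 go.py .4616 .0102 .109 73.6
```

```text
clock: 2.48
tcp_pos: [0.4609, 0.0115, 0.3037]
orientation: [-0.001, 0.142, 0.99, 0.0]
wrist_force: [-0.8, 0.6, 0.2]
finger_gap: 0.0854
grip_force: 0.0
tcp [0.4609 0.0115 0.3037] yang 73.62 gap 0.0854 t 2.48 tilt [-1.1e-03  7.0e-04 -1.0e+00]
roll units 0.0
shift units after roll [-0.033 -0.027  4.866] q6 0.14
```

```bash
python3 -m handwheel '{"deltas": [[1,-0.03,-0.03,0.4,0],[1,0,0,0.7,0],[1,0,0,0.7,0],[1,0,0,0.7,0],[1,0,0,0.7,0],[1,0,0,0.6,0],[1,0,0,0.4,0],[1,0,0,0.4,0],[1,0,0,0.27,0],[1,0,0,0,0],[-1,0,0,0,0],[-1,0,0,0,0],[-1,0,0,0,0],[-1,0,0,0,0],[-1,0,0,0,0],[-1,0,0,0,0]]}' 40; python3 go.py .4616 .0102 .26 81
```

```text
clock: 4.47
tcp_pos: [0.463, 0.0093, 0.1099]
orientation: [0.001, 0.143, 0.99, 0.0]
wrist_force: [-0.8, 2.2, 5.1]
finger_gap: 0.0597
grip_force: 44.3
tcp [0.463  0.0093 0.1099] yang 73.59 gap 0.0597 t 4.47 tilt [ 1.8e-03  3.0e-04 -1.0e+00]
roll units -0.74
shift units after roll [ 0.032  0.019 -3.753] q6 0.13
```

```bash
python3 -m handwheel '{"deltas": [[-1,0,0,-0.3,0],[-1,0,0,-0.6,0],[-1,0,0,-0.6,0],[-1,0,0,-0.6,0],[-1,0,0,-0.3,0],[-1,0,0,0,-0.37],[-1,0,0,0,-0.37],[-1,0,0,0,0],[-1,0,0,0,0]]}'; python3 go.py .6317 .1654 .124 81
```

```text
clock: 5.6
tcp_pos: [0.4621, 0.0092, 0.2048]
orientation: [-0.0, 0.079, 0.997, 0.0]
wrist_force: [0.8, 0.3, -1.8]
finger_gap: 0.0595
grip_force: 43.7
tcp [0.4621 0.0092 0.2048] yang 80.92 gap 0.0595 t 5.6 tilt [-7.e-04  1.e-04 -1.e+00]
roll units -0.01
shift units after roll [-3.578  4.519  2.018] q6 0.0
```

```bash
python3 -m handwheel '{"deltas": [[-1,-0.2,0.25,0,0],[-1,-0.4,0.5,0,0],[-1,-0.5,0.63,0,0],[-1,-0.5,0.63,0,0],[-1,-0.5,0.63,0,0],[-1,-0.5,0.63,0,0],[-1,-0.5,0.63,0,0],[-1,-0.3,0.4,0,0],[-1,-0.18,0.22,0,0],[-1,0,0,0,0],[-1,0,0,0.4,0],[-1,0,0,0.6,0],[-1,0,0,0.4,0],[-1,0,0,0,0],[-1,0,0,0,0]]}'; python3 go.py .6317 .1654 .124 81
```

```text
clock: 7.48
tcp_pos: [0.6324, 0.1652, 0.1496]
orientation: [0.0, 0.079, 0.997, 0.0]
wrist_force: [-0.2, 0.9, -1.3]
finger_gap: 0.0595
grip_force: 43.8
tcp [0.6324 0.1652 0.1496] yang 80.97 gap 0.0595 t 7.47 tilt [ 7.e-04  2.e-04 -1.e+00]
roll units -0.0
shift units after roll [0.018 0.001 0.641] q6 0.29
```

```bash
python3 -m handwheel '{"deltas": [[-1,0,0,0.3,0],[-1,0,0,0.2,0],[-1,0,0,0.1,0],[-1,0,0,0.03,0],[-1,0,0,0.02,0],[-1,0,0,0,0],[-1,0,0,0,0]]}'; python3 go.py .6317 .1654 .124 81
```

```text
clock: 8.35
tcp_pos: [0.6316, 0.1654, 0.125]
orientation: [0.0, 0.079, 0.997, -0.0]
wrist_force: [-5.2, -1.6, 10.0]
finger_gap: 0.0601
grip_force: 45.1
tcp [0.6316 0.1654 0.125 ] yang 80.99 gap 0.0601 t 8.35 tilt [ 2.e-04 -1.e-04 -1.e+00]
roll units -0.0
shift units after roll [-0.001  0.001  0.024] q6 0.29
```

```bash
python3 -m handwheel '{"deltas": [[-0.2,0,0,0,0],[0.6,0,0,0,0],[1,0,0,0,0],[1,0,0,0,0],[1,0,0,-0.2,0],[1,0,0,-0.5,0],[1,0,0,-0.7,0],[1,0,0,-0.7,0],[1,0,0,-0.7,0],[1,0,0,-0.4,0],[1,0,0,0,0.9],[1,0,0,0,0.9],[1,0,0,0,0.9],[1,0,0,0,0.9],[1,0,0,0,0.9],[1,0,0,0,0.9],[1,0,0,0,0.9],[1,0,0,0,0.9],[1,0,0,0,0.68],[1,0,0,0,0]]}'; python3 go.py .4671 .1885 .106 2.3
```

```text
clock: 10.85
tcp_pos: [0.632, 0.1654, 0.2508]
orientation: [-0.0, 0.693, 0.721, -0.0]
wrist_force: [-0.1, 0.5, 0.0]
finger_gap: 0.0854
grip_force: 0.0
tcp [0.632  0.1654 0.2508] yang 2.26 gap 0.0854 t 10.85 tilt [-6.e-04 -0.e+00 -1.e+00]
roll units -0.0
shift units after roll [ 0.743 -4.094  3.623] q6 1.66
```

```bash
python3 -m handwheel '{"deltas": [[1,0.06,-0.3,0,0],[1,0.1,-0.6,0,0],[1,0.14,-0.8,0,0],[1,0.14,-0.8,0,0],[1,0.14,-0.8,0,0],[1,0.1,-0.5,0,0],[1,0.06,-0.29,0,0],[1,0,0,0.4,0],[1,0,0,0.6,0],[1,0,0,0.4,0],[1,0,0,0,0],[1,0,0,0,0]]}'; python3 go.py .4671 .1885 .106 2.3
python3 - <<'E'
from h import *
c,P=cam("scene"); save("scene2.png",c["frame"][60:360,180:580].repeat(2,0).repeat(2,1))
c,P=cam("top");np.savez("top2.npz",P=P,f=c["frame"]);
Q=P[170:250,230:300].reshape(-1,3);Q=Q[(Q[:,2]>.092)&(Q[:,2]<.108)]
print(cv2.minAreaRect(Q[:,:2].astype(np.float32)),Q.mean(0))
E
```

```text
clock: 12.35
tcp_pos: [0.4679, 0.1888, 0.1957]
orientation: [0.0, 0.693, 0.721, 0.0]
wrist_force: [-0.2, -0.2, 0.2]
finger_gap: 0.0853
grip_force: 0.0
tcp [0.4679 0.1888 0.1957] yang 2.21 gap 0.0853 t 12.35 tilt [ 8.e-04  2.e-04 -1.e+00]
roll units -0.01
shift units after roll [-0.007 -0.021  2.242] q6 1.76
((0.6295934319496155, 0.16456559300422668), (0.06030607596039772, 0.06045468524098396), 81.31175231933594) [0.62913203 0.1643163  0.09969547]
```

View pics/scene2.png

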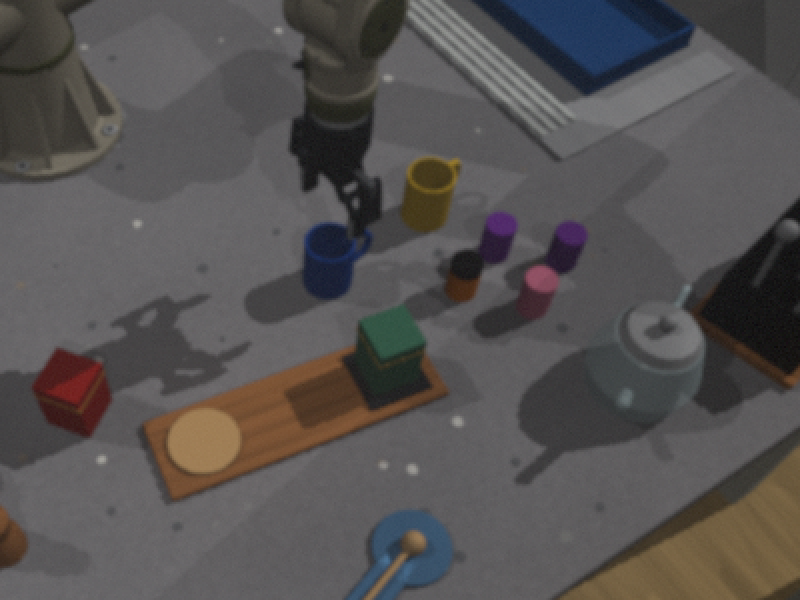

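The green tin stands centred on the slate (crop (392,355)), and the gripper is above the blue mug at crop (330,260). Next, grasp the mug.

```bash
python3 -m handwheel '{"deltas": [[1,0,0,0.4,0],[1,0,0,0.6,0],[1,0,0,0.5,0],[1,0,0,0.4,0],[1,0,0,0.24,0],[1,0,0,0.1,0],[1,0,0,0,0],[-1,0,0,0,0],[-1,0,0,0,0],[-1,0,0,0,0],[-1,0,0,0,0],[-1,0,0,0,0]]}' 35; python3 go.py .5943 -.0718 .121 2.3
```

```text
clock: 13.95
tcp_pos: [0.468, 0.1889, 0.1062]
orientation: [0.0, 0.693, 0.721, 0.001]
wrist_force: [-0.3, -0.4, 6.5]
finger_gap: 0.0636
grip_force: 39.8
tcp [0.468  0.1889 0.1062] yang 2.19 gap 0.0636 t 13.95 tilt [ 1.3e-03  4.0e-04 -1.0e+00]
roll units -0.01
shift units after roll [-6.638  2.895 -0.368] q6 1.76
```

```bash
python3 -m handwheel '{"deltas": [[-1,0,0,-0.3,0],[-1,0,0,-0.6,0],[-1,0,0,-0.7,0],[-1,0,0,-0.6,0],[-1,0,0,-0.3,0],[-1,0,0,0,0],[-1,-0.3,0.13,0,0],[-1,-0.6,0.26,0,0],[-1,-0.8,0.35,0,0],[-1,-0.8,0.35,0,0],[-1,-0.8,0.35,0,0],[-1,-0.8,0.35,0,0],[-1,-0.8,0.35,0,0],[-1,-0.8,0.35,0,0],[-1,-0.6,0.26,0,0],[-1,-0.34,0.15,0,0],[-1,0,0,0,0],[-1,0,0,0,0]]}' ; python3 go.py .5943 -.0718 .121 2.3
```

```text
clock: 16.2
tcp_pos: [0.593, -0.0714, 0.2053]
orientation: [-0.001, 0.693, 0.721, -0.0]
wrist_force: [-0.0, -0.4, -2.9]
finger_gap: 0.0637
grip_force: 39.4
tcp [ 0.593  -0.0714  0.2053] yang 2.24 gap 0.0637 t 16.2 tilt [-1.e-03  7.e-04 -1.e+00]
roll units -0.01
shift units after roll [-0.014  0.034  2.107] q6 1.28
```

```bash
python3 -m handwheel '{"deltas": [[-1,0,0.03,0.3,0],[-1,0,0,0.5,0],[-1,0,0,0.5,0],[-1,0,0,0.4,0],[-1,0,0,0.2,0],[-1,0,0,0.1,0],[-1,0,0,0.06,0],[-1,0,0,0.03,0],[-1,0,0,0,0],[-1,0,0,0,0]]}' ; python3 go.py .5943 -.0718 .121 2.3
```

```text
clock: 17.45
tcp_pos: [0.595, -0.0723, 0.1222]
orientation: [0.0, 0.693, 0.72, 0.0]
wrist_force: [-0.6, 0.5, -2.7]
finger_gap: 0.0642
grip_force: 39.4
tcp [ 0.595  -0.0723  0.1222] yang 2.18 gap 0.0642 t 17.45 tilt [ 6.e-04 -1.e-04 -1.e+00]
roll units -0.01
shift units after roll [ 0.013 -0.016  0.03 ] q6 1.28
```

```bash
python3 -m handwheel '{"deltas": [[-1,0,0,0.03,0],[-1,0,0,0.02,0],[-1,0,0,0,0]]}' ; python3 go.py .5943 -.0718 .121 2.3
```

```text
clock: 17.82
tcp_pos: [0.595, -0.0723, 0.1212]
orientation: [0.001, 0.693, 0.72, 0.0]
wrist_force: [-2.2, -0.6, 5.9]
finger_gap: 0.0639
grip_force: 40.3
tcp [ 0.595  -0.0723  0.1212] yang 2.19 gap 0.0639 t 17.82 tilt [ 1.2e-03 -4.0e-04 -1.0e+00]
roll units -0.01
shift units after roll [ 0.013 -0.017  0.006] q6 1.28
```

```bash
python3 -m handwheel '{"deltas": [[-0.2,0,0,0,0],[0.6,0,0,0,0],[1,0,0,0,0],[1,0,0,0,0],[1,0,0,-0.2,0],[1,0,0,-0.5,0],[1,0,0,-0.8,0],[1,0,0,-0.8,0],[1,0,0,-0.7,0],[1,0,0,-0.3,0],[1,0,0,0,0]]}' ; python3 go.py .4433 -.3733 .162 0
```

```text
clock: 19.2
tcp_pos: [0.5952, -0.0723, 0.2526]
orientation: [0.001, 0.693, 0.72, 0.0]
wrist_force: [0.1, 0.2, -0.4]
finger_gap: 0.0858
grip_force: 0.0
tcp [ 0.5952 -0.0723  0.2526] yang 2.19 gap 0.0858 t 19.2 tilt [ 1.7e-03 -3.0e-04 -1.0e+00]
roll units 0.22
shift units after roll [-7.524 -3.8    2.261] q6 1.28
```

```bash
python3 - <<'E'
from h import *
c,P=cam("top")
f=c["frame"];save("top3.png",f[180:300,230:400].repeat(4,0).repeat(4,1))
for nm in ("top","scene"):
    if nm=="scene": c,P=cam(nm);f=c["frame"]
    H=cv2.cvtColor(f,cv2.COLOR_RGB2HSV)
    for n,hr,z0,z1 in(("mug",(100,130),.089,.101),("tin",(60,95),.093,.108)):
        m=(H[...,0]>hr[0])&(H[...,0]<hr[1])&(H[...,1]>90)&(P[...,2]>z0)&(P[...,2]<z1)&(P[...,0]>.5)&(P[...,0]<.72)&(P[...,1]>-.15)&(P[...,1]<.25)
        q=P[m];q=q[np.hypot(*(q[:,:2]-np.median(q[:,:2],0)).T)<.055]
        print(nm,n,len(q),cv2.minAreaRect(q[:,:2].astype(np.float32)),q.mean(0).round(4))
        if n=="mug":
            import scipy.optimize as so
            print(so.least_squares(lambda v:np.hypot(q[:,0]-v[0],q[:,1]-v[1])-v[2],[.594,-.072,.031],loss="soft_l1",f_scale=.002).x)
E
```

```text
top mug 32 ((0.5946720242500305, -0.04658719524741173), (0.04764624312520027, 0.01377880573272705), 1.741919994354248) [ 0.5925 -0.0453  0.0951]
[ 0.59517369 -0.07022456  0.02905507]
top tin 571 ((0.6290750503540039, 0.16445888578891754), (0.06053502857685089, 0.05922260507941246), 80.89654541015625) [0.6288 0.1647 0.0997]
scene mug 169 ((0.596435010433197, -0.071463942527771), (0.06593067198991776, 0.06348251551389694), 48.365535736083984) [ 0.5991 -0.0754  0.0941]
[ 0.59579285 -0.07089117  0.03064975]
scene tin 466 ((0.6303399205207825, 0.1646822690963745), (0.05739825218915939, 0.0568961501121521), 81.74009704589844) [0.631  0.164  0.1003]
```

View pics/top3.png

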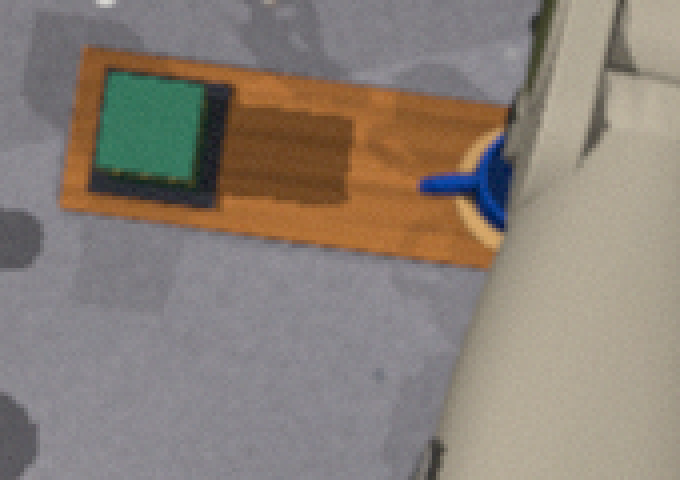

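Crop: the tin is on the slate (155,125) and the mug is on the cork (480,185), both within about 2 mm. Next, the canister.

```bash
python3 -m handwheel '{"deltas": [[1,0,0,0,0.22],[1,-0.3,-0.15,0,0],[1,-0.6,-0.3,0,0],[1,-0.82,-0.42,0,0],[1,-0.82,-0.42,0,0],[1,-0.82,-0.42,0,0],[1,-0.82,-0.42,0,0],[1,-0.82,-0.42,0,0],[1,-0.82,-0.42,0,0],[1,-0.8,-0.4,0,0],[1,-0.6,-0.28,0,0],[1,-0.3,-0.15,0,0],[1,0,0,0,0],[1,0,0,0,0]]}' ; python3 go.py .4433 -.3733 .162 0
```

```text
clock: 21.05
tcp_pos: [0.4428, -0.3722, 0.2516]
orientation: [-0.0, 0.707, 0.707, 0.0]
wrist_force: [-0.4, -0.3, -0.1]
finger_gap: 0.0851
grip_force: 0.0
tcp [ 0.4428 -0.3722  0.2516] yang 0.04 gap 0.0851 t 21.05 tilt [-2.e-04  9.e-04 -1.e+00]
roll units 0.0
shift units after roll [-0.03   0.012  2.241] q6 0.73
```

```bash
python3 -m handwheel '{"deltas": [[1,-0.03,0,0.4,0],[1,0,0,0.6,0],[1,0,0,0.5,0],[1,0,0,0.4,0],[1,0,0,0.2,0],[1,0,0,0.1,0],[1,0,0,0,0],[-1,0,0,0,0],[-1,0,0,0,0],[-1,0,0,0,0],[-1,0,0,0,0],[-1,0,0,0,0],[-1,0,0,0,0],[-1,0,0,0,0],[-1,0,0,0,0]]}' 60; python3 go.py .6130 .0468 .172 0
```

```text
clock: 22.92
tcp_pos: [0.4427, -0.3743, 0.1642]
orientation: [0.0, 0.707, 0.707, -0.0]
wrist_force: [-1.7, -0.3, 5.3]
finger_gap: 0.0206
grip_force: 58.6
tcp [ 0.4427 -0.3743  0.1642] yang -0.01 gap 0.0206 t 22.93 tilt [ 1.e-04 -4.e-04 -1.e+00]
roll units -0.0
shift units after roll [10.527  4.258 -0.199] q6 0.73
```

```bash
python3 -m handwheel '{"deltas": [[-1,0,0,-0.2,0],[-1,0,0,-0.5,0],[-1,0,0,-0.7,0],[-1,0,0,-0.7,0],[-1,0,0,-0.6,0],[-1,0,0,-0.3,0],[-1,0,0,0,0]]}'; python3 go.py .6130 .0468 .174 0;  python3 -m handwheel '{"deltas": [[-1,0.2,0.08,0,0],[-1,0.4,0.16,0,0],[-1,0.6,0.24,0,0],[-1,0.8,0.32,0,0],[-1,0.8,0.32,0,0],[-1,0.8,0.33,0,0],[-1,0.8,0.33,0,0],[-1,0.8,0.33,0,0],[-1,0.8,0.33,0,0],[-1,0.8,0.33,0,0],[-1,0.8,0.33,0,0],[-1,0.8,0.32,0,0],[-1,0.8,0.32,0,0],[-1,0.6,0.24,0,0],[-1,0.4,0.16,0,0],[-1,0.2,0.08,0,0],[-1,0,0,0,0],[-1,0,0,0,0],[-1,0,0,0,0]]}'; python3 go.py .6130 .0468 .174 0
```

```text
clock: 23.8
tcp_pos: [0.443, -0.3743, 0.2841]
orientation: [0.0, 0.707, 0.707, 0.0]
wrist_force: [0.0, 0.8, -3.8]
finger_gap: 0.0199
grip_force: 58.8
tcp [ 0.443  -0.3743  0.2841] yang -0.0 gap 0.0199 t 23.8 tilt [ 8.e-04 -5.e-04 -1.e+00]
roll units -0.0
shift units after roll [10.529  4.248  2.752] q6 0.73
clock: 26.18
tcp_pos: [0.6114, 0.0409, 0.284]
orientation: [0.0, 0.708, 0.707, -0.0]
wrist_force: [0.8, -0.2, -2.5]
finger_gap: 0.0201
grip_force: 58.8
tcp [0.6114 0.0409 0.284 ] yang -0.08 gap 0.0201 t 26.18 tilt [ 0.e+00 -1.e-04 -1.e+00]
roll units -0.01
shift units after roll [0.146 0.039 2.749] q6 1.51
```

```bash
python3 -m handwheel '{"deltas": [[-1,0.13,0.04,0,0],[-1,0,0,0.3,0],[-1,0,0,0.5,0],[-1,0,0,0.5,0],[-1,0,0,0.5,0],[-1,0,0,0.3,0],[-1,0,0,0.2,0],[-1,0,0,0,0],[-1,0,0,0,0]]}'; python3 go.py .6130 .0468 .174 0
python3 - <<'E'
from h import *
c,P=cam("scene"); save("scene4.png",c["frame"][150:330,220:460].repeat(3,0).repeat(3,1))
E
```

```text
clock: 27.3
tcp_pos: [0.6136, 0.047, 0.1926]
orientation: [0.0, 0.707, 0.707, 0.0]
wrist_force: [0.2, -0.2, -2.3]
finger_gap: 0.0203
grip_force: 58.9
tcp [0.6136 0.047  0.1926] yang -0.01 gap 0.0203 t 27.3 tilt [ 0.0013  0.     -1.    ]
roll units -0.0
shift units after roll [-0.005 -0.017  0.465] q6 1.52
```

View pics/scene4.png

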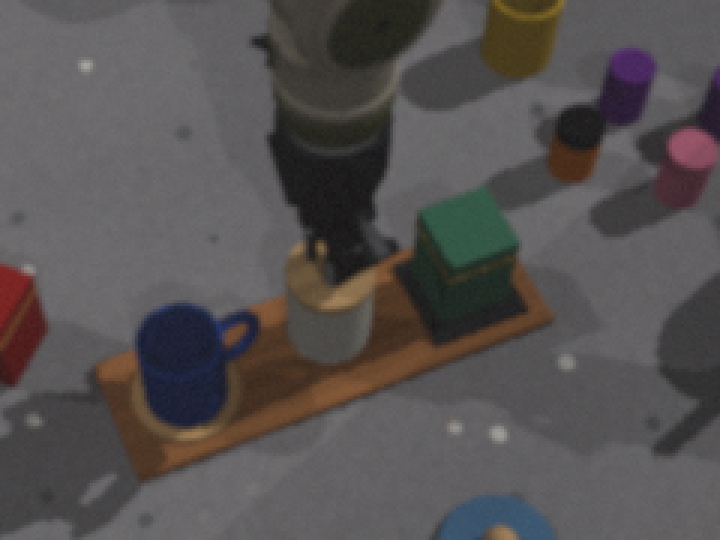

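The canister hangs upright at crop (330,310), between the mug (185,365) and the tin (465,260). Now lower it.

```bash
python3 -m handwheel '{"deltas": [[-1,0,-0.01,0.2,0],[-1,0,0,0.15,0],[-1,0,0,0.07,0],[-1,0,0,0.04,0],[-1,0,0,0.02,0],[-1,0,0,0,0],[-1,0,0,0,0]]}'; python3 go.py .6130 .0468 .174 0
```

```text
clock: 28.22
tcp_pos: [0.6125, 0.047, 0.1743]
orientation: [0.0, 0.707, 0.707, 0.0]
wrist_force: [-4.0, 0.5, 8.0]
finger_gap: 0.0205
grip_force: 59.9
tcp [0.6125 0.047  0.1743] yang -0.0 gap 0.0205 t 28.23 tilt [ 5.e-04 -1.e-04 -1.e+00]
roll units -0.0
shift units after roll [-0.006  0.013  0.006] q6 1.52
```

```bash
python3 -m handwheel '{"deltas": [[-0.3,0,0,0,0],[0.2,0,0,0,0],[0.6,0,0,0,0],[0.6,0,0,0,0],[0.6,0,0,-0.2,0],[0.6,0,0,-0.5,0],[0.6,0,0,-0.8,0],[0.6,0,0,-0.5,0],[0.6,0,0,-0.2,0],[0.6,0,0,0,0]]}'; python3 go.py .5749 .3267 .089 0
```

```text
clock: 29.48
tcp_pos: [0.613, 0.047, 0.2611]
orientation: [0.0, 0.707, 0.707, 0.0]
wrist_force: [0.5, -1.3, -0.6]
finger_gap: 0.0685
grip_force: 0.0
tcp [0.613  0.047  0.2611] yang -0.01 gap 0.0685 t 29.48 tilt [ 0.001  0.    -1.   ]
roll units -0.0
shift units after roll [ 6.993 -0.957  4.302] q6 1.52
```

```bash
python3 -m handwheel '{"deltas": [[0.8,0.3,-0.04,0,0],[0.8,0.6,-0.08,0,0],[0.8,0.87,-0.12,0,0],[0.8,0.87,-0.12,0,0],[0.8,0.87,-0.12,0,0],[0.8,0.87,-0.12,0,0],[0.8,0.87,-0.12,0,0],[0.8,0.87,-0.12,0,0],[0.8,0.6,-0.08,0,0],[0.8,0.3,-0.04,0,0],[0.8,0,0,0.4,0],[0.8,0,0,0.6,0],[0.8,0,0,0.6,0],[0.8,0,0,0.2,0],[0.8,0,0,0,0],[0.8,0,0,0,0]]}'; python3 go.py .5749 .3267 .089 0
python3 - <<'E'
from h import *
c,P=cam("scene"); save("scene5.png",c["frame"][130:310,220:500].repeat(2,0).repeat(2,1))
H=cv2.cvtColor(c["frame"],cv2.COLOR_RGB2HSV)
m=(P[...,2]>.09)&(P[...,2]<.1)&(np.hypot(P[...,0]-.613,P[...,1]-.047)<.05);q=P[m]
print("lid",cv2.minEnclosingCircle(q[:,:2].astype(np.float32)),q.mean(0))
m=(P[...,2]>.12)&(P[...,2]<.135)&(np.hypot(P[...,0]-.613,P[...,1]-.047)<.03);q=P[m];print("knob",cv2.minEnclosingCircle(q[:,:2].astype(np.float32)),q.mean(0))
E
```

```text
clock: 31.48
tcp_pos: [0.5751, 0.3276, 0.1897]
orientation: [0.0, 0.707, 0.707, 0.001]
wrist_force: [-0.1, -0.4, 1.2]
finger_gap: 0.0768
grip_force: 0.0
tcp [0.5751 0.3276 0.1897] yang -0.04 gap 0.0768 t 31.48 tilt [ 1.5e-03  6.0e-04 -1.0e+00]
roll units -0.0
shift units after roll [-0.025 -0.009  2.518] q6 1.97
lid ((0.6122705936431885, 0.0487753301858902), 0.03440865874290466) [0.61648438 0.04592019 0.09598553]
knob ((0.6118869185447693, 0.04940192028880119), 0.011508474126458168) [0.6133246  0.04796663 0.12709518]
```

View pics/scene5.png

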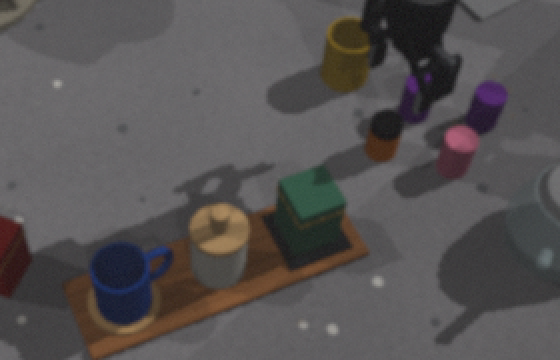

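The canister stands at crop (218,245) on bare wood, the tin and mug are in place, and the gripper is above the amber pot (383,135). Go down on the honey.

```bash
python3 -m handwheel '{"deltas": [[0.8,-0.02,0,0.4,0],[0.8,0,0,0.6,0],[0.8,0,0,0.6,0],[0.8,0,0,0.5,0],[0.8,0,0,0.3,0],[0.8,0,0,0.1,0],[0.8,0,0,0,0],[-1,0,0,0,0],[-1,0,0,0,0],[-1,0,0,0,0],[-1,0,0,0,0],[-1,0,0,0,0],[-1,0,0,0,0],[-1,0,0,0,0]]}' 30; python3 go.py .6305 .1648 .189 0
```

```text
clock: 33.28
tcp_pos: [0.5749, 0.3273, 0.0897]
orientation: [0.0, 0.707, 0.707, 0.001]
wrist_force: [-0.4, 0.1, 5.9]
finger_gap: 0.041
grip_force: 30.8
tcp [0.5749 0.3273 0.0897] yang -0.01 gap 0.041 t 33.27 tilt [ 1.5e-03  8.0e-04 -1.0e+00]
roll units -0.0
shift units after roll [-4.06   1.393 -2.484] q6 1.97
```

```bash
python3 -m handwheel '{"deltas": [[-1,0,0,-0.3,0],[-1,0,0,-0.6,0],[-1,0,0,-0.8,0],[-1,0,0,-0.8,0],[-1,0,0,-0.6,0],[-1,0,0,-0.4,0],[-1,-0.3,0.1,0,0],[-1,-0.5,0.17,0,0],[-1,-0.65,0.22,0,0],[-1,-0.65,0.23,0,0],[-1,-0.65,0.23,0,0],[-1,-0.6,0.21,0,0],[-1,-0.45,0.15,0,0],[-1,-0.26,0.09,0,0],[-1,0,0,0,0],[-1,0,0,0,0]]}'; python3 go.py .6305 .1648 .189 0
```

```text
clock: 35.28
tcp_pos: [0.6301, 0.1651, 0.2286]
orientation: [-0.0, 0.707, 0.707, 0.0]
wrist_force: [-1.1, 0.6, -0.2]
finger_gap: 0.0412
grip_force: 30.6
tcp [0.6301 0.1651 0.2286] yang 0.03 gap 0.0412 t 35.27 tilt [-3.e-04  4.e-04 -1.e+00]
roll units 0.0
shift units after roll [-0.009  0.009  0.99 ] q6 1.7
```

```bash
python3 -m handwheel '{"deltas": [[-1,0,0,0.3,0],[-1,0,0,0.3,0],[-1,0,0,0.2,0],[-1,0,0,0.1,0],[-1,0,0,0.05,0],[-1,0,0,0.03,0],[-1,0,0,0,0],[-1,0,0,0,0]]}'; python3 go.py .6305 .1648 .189 0
```

```text
clock: 36.28
tcp_pos: [0.6306, 0.1646, 0.1898]
orientation: [0.0, 0.707, 0.707, 0.0]
wrist_force: [0.1, -0.0, -1.5]
finger_gap: 0.0415
grip_force: 30.7
tcp [0.6306 0.1646 0.1898] yang -0.01 gap 0.0415 t 36.27 tilt [ 5.e-04  2.e-04 -1.e+00]
roll units -0.0
shift units after roll [ 0.005 -0.001  0.019] q6 1.7
```

```bash
python3 -m handwheel '{"deltas": [[-1,0,0,0.02,0],[-1,0,0,0.02,0],[-1,0,0,0,0]]}'; python3 go.py .6305 .1648 .189 0
```

```text
clock: 36.65
tcp_pos: [0.6306, 0.1646, 0.1897]
orientation: [0.001, 0.707, 0.707, 0.001]
wrist_force: [-2.2, -1.1, 7.1]
finger_gap: 0.0412
grip_force: 31.3
tcp [0.6306 0.1646 0.1897] yang -0.01 gap 0.0412 t 36.65 tilt [ 1.7e-03  2.0e-04 -1.0e+00]
roll units -0.0
shift units after roll [ 0.005 -0.002  0.017] q6 1.7
```

```bash
python3 -m handwheel '{"deltas": [[-0.2,0,0,0,0],[0.2,0,0,0,0],[0.6,0,0,0,0],[0.6,0,0,0,0],[0.6,0,0,-0.2,0],[0.6,0,0,-0.5,0],[0.6,0,0,-0.8,0],[0.6,0,0,-0.8,0],[0.6,0.3,-0.3,0,0],[0.6,0.7,-0.7,0,0],[0.6,0.9,-0.8,0,0],[0.6,0.9,-0.8,0,0],[0.6,0.9,-0.8,0,0],[0.6,0.9,-0.6,0,0],[0.6,0.5,-0.3,0,0],[0.6,0,0,0,0],[0.6,0,0,0,0]]}'
python3 - <<'E'
from h import *
ims=[]
for nm in ("top","scene"):
    c,P=cam(nm);f=c["frame"]
    ims.append(cv2.resize(f[180:330,170:520] if nm=="top" else f[130:330,100:480],(700,290)))
    for n,x,y,r,z0,z1 in(("lid",.613,.047,.05,.09,.102),("knob",.613,.047,.03,.12,.135),("honey",.63,.165,.04,.153,.17),("tin",.63,.165,.06,.095,.106),("mug",.594,-.072,.042,.09,.1),("red",.473,-.1766,.06,.075,.1),("ymug",.4446,.368,.06,.07,.095),("mill",.587,-.321,.03,.09,.12)):
        q=P[(P[...,2]>z0)&(P[...,2]<z1)&(np.hypot(P[...,0]-x,P[...,1]-y)<r)]
        if len(q)>3: print(nm,n,len(q),np.round(cv2.minAreaRect(q[:,:2].astype(np.float32))[0],4),np.round(cv2.minEnclosingCircle(q[:,:2].astype(np.float32))[0],4))
save("end.png",np.vstack(ims))
E
```

```text
clock: 38.78
tcp_pos: [0.4581, 0.3684, 0.2794]
orientation: [0.0, 0.707, 0.707, -0.0]
wrist_force: [-0.2, 0.1, -1.1]
finger_gap: 0.0683
grip_force: 0.0
top lid 494 [0.6126 0.047 ] [0.6127 0.0473]
top knob 62 [0.6116 0.0474] [0.6121 0.0475]
top honey 240 [0.631  0.1647] [0.6307 0.1646]
top tin 284 [0.6294 0.1646] [0.6293 0.1632]
top mug 116 [ 0.5963 -0.0727] [ 0.5957 -0.0725]
top red 577 [ 0.4734 -0.177 ] [ 0.4728 -0.1766]
top ymug 150 [0.4439 0.3656] [0.4425 0.3682]
top mill 103 [ 0.587 -0.32 ] [ 0.5872 -0.3212]
scene lid 495 [0.6122 0.0494] [0.6115 0.0493]
scene knob 76 [0.6122 0.0489] [0.6114 0.0497]
scene honey 262 [0.6311 0.1659] [0.6322 0.1664]
scene tin 305 [0.6291 0.1656] [0.6292 0.1659]
scene mug 192 [ 0.5949 -0.0705] [ 0.5946 -0.0705]
scene red 661 [ 0.4719 -0.175 ] [ 0.4724 -0.1748]
scene ymug 211 [0.4431 0.3687] [0.4446 0.3764]
scene mill 166 [ 0.5856 -0.3201] [ 0.5851 -0.32  ]
```

View pics/end.png

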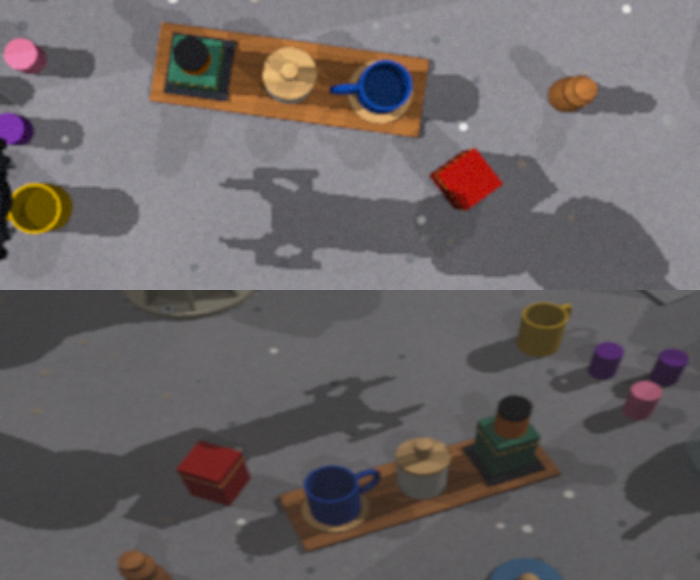

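All four items are placed within about 2 mm: the honey is on the tin (lower half, (513,415)), the canister is in the middle (422,465) and the mug is on the cork (335,495). The red tin, yellow mug and mill have not moved, and the arm is clear.

```bash
python3 -c "
from h import *
print(hand_in())"
```

```text
the job is handed in; nothing more can be done
None
```

The tea things are set out as asked and handed in at about 39 s on the robot's clock: all four items measured within about 2–3 mm of their targets, the red tin, yellow mug and mill had not moved, and `hand_in()` returned no verdict.

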